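Hold a spring clip gaping round the edge of a cafe menu card

ROBOT

A 6-joint arm with a two-finger parallel gripper is mounted at the origin on the work surface. World frame = base frame: x ahead of the robot, y to its left, z up, the work surface at z = 0. Lengths are in mm, angles in rad, forces in N, time in s.
With the tool pointing down it reaches from about 350 to 800 mm from the base axis. Payload 7.3 kg.
Tool frame: the origin (TCP) lies midway between the tips of the shut fingers; the grasp point (between the pads) lies 19 mm behind it (ctrl.tcp_to_grasp is the distance from the TCP to the grasp point, in mm); x points along the fingers, y is the direction in which the jaws open and shut, and the axes are right-handed (so a half turn about x gives the same grasp; the last joint's range is limited). The gripper opens to 85 mm and grips with 20 to 120 N. Pads are 22 mm wide; open, the fingers measure 114 mm over their backs; the gripper's body (76 mm by 85 mm) begins 54 mm behind the grasp point. The pads swing forward as they close: fully open they stand 13 mm farther back than shut.
Start: joints at [-1.413, 0.342, 1.524, -0, 1.275, -0.146], TCP at [157.075, -500.971, 231.322] pointing down, gripper open.
Joint ranges: [-2.53, 2.53], [-0.77, 2.02], [0.04, 2.7], [-1, 4.14], [0.28, 2.66], [-3.11, 3.11]. Speed limits (rad/s): [2.57, 2.57, 3.14, 3.14, 3.14, 3.14].

INTERFACE

Orientations are given as a unit quaternion [x, y, z, w].
In Python, from plant import monitor, optics, ctrl gives the robot as it stands.
- The arm moves only by the tool carry_out, never from a script. Its argument "increments" is text: rows parted by semicolons, each of 7 numbers parted by spaces: the finger opening in mm, from 0 to 85.4, then the shift along the world's x, y, z in mm, then the turn, a rotation vector about the world's x, y, z in degrees. In form: fingers dx dy dz rx ry rz; .... A call has 1 to 20 rows; each row is the pose to reach, as a shift and turn from the pose measured when the call began; what a row does not reach only later rows make up. A row lasts 1/12 s, in which the tool goes at most 41.7 mm and 7.16 degrees, less where a joint would pass 70% of its speed; a pose out of reach is approached as far as the arm can. A call with a gripper value outside its range is refused whole. The fingers move at their own pace and stop on an object; "grip_force" is the grip in N (left out, the last holds). Time passes only in rows, so rows that repeat a pose let the fingers close. It gives the time, the measured TCP pose, the force and the opening at its end, in the units of the state.
- monitor.state(): the state, without advancing time (a new reading comes with each control period).
- optics.read_camera(name): name is "scene" or "top"; returns a dict with "pixels" (480x640x3 uint8, red, green, blue), "camera_matrix" (3x3 intrinsics, pixels), "T" (4x4, takes a point from camera to world coordinates). Camera axes: x right, y down, z forward; pixel columns grow to the right and rows downward; lengths in mm; the calibration is good to about 2 mm. A picture is of the moment at which its call begins. There is no depth.
- ctrl.close_job(): hands the job in, once; it reports no verdict.
The state is a dict: "time": time; "joint_positions": joint angles; "qvel": joint speeds; "joint_efforts": joint torques, N m; "tcp_pos": TCP position; "tcp_rot": TCP orientation; "ft_force": force on the tool from outside, world axes, zero at the start; "torque": the same for the moment, N m; "finger_gap": finger opening in mm.
Only numpy, scipy, OpenCV 4.12 (cv2) and the standard library are available. Lean on these libraries where they do the work, as an engineer would, in place of code of your own. Each camera call takes 0.05 s, during which the arm holds its last target.

TASK

Pick up the blue spring clip by squeezing its two white-ended handles, which spreads its jaws, and hold it wide open round the upright edge of the standing menu card that faces the robot, one jaw on each side and well past the edge, about half-way up, so that a colleague can slip a sheet in before it is let shut. The card must not be touched by the clip at the end, nor bumped hard or shifted on the way, and the cup, sugar jar and tamper are to be left alone. Finish while still holding the clip open there, in the air: do not let go or let it close.

Things in the scene. Friction and masses are not known exactly. Their poses are not given: they have to be found in the camera images.
- clip_grip (a point): Where to squeeze the clip: midway between its handles (white ends, 7 mm thick), 15 mm above its underside. x: along the clip from handles to jaws (its line of symmetry while shut); z up. The pivot is 42 mm along +x, the jaw tips 102 mm, the handles end 23 mm along -x. Over the handles here: about 46 mm shut (they splay 0.22 rad each, 54 mm at the ends), 28 mm and parallel fully squeezed.
- clip: The spring clip: blue plastic, 30 mm high, 125 mm long, 70 g, lying on its side, so that it opens in the horizontal plane about an upright pivot. Origin on the pivot axis at the underside, x from handles to jaws, z up; it goes with the +y half. Squeezed evenly, each half turns by half the joint value and the pivot stays on the line midway between the fingers.
- clip_jaw (a joint): Opening of the clip (rad): 0 shut, 0.44 fully open (a solid stop), when the inner faces of the jaws are 27 mm apart at the tips and 18 mm apart 20 mm behind the tips. A spring shuts it: squeezing at the grip point takes about 4 N on each handle to start opening and 8 to 9 N to open fully.
- clip_tip_a (a point): Inner face of the tip of the +y jaw (black rubber lip), half-way up the jaw, 60 mm from the pivot; the jaws are 7 mm thick.
- clip_tip_b (a point): Inner face of the tip of the -y jaw (black rubber lip), half-way up the jaw, 60 mm from the pivot.
- card: The menu card standing loose on the counter: a stiff white board with a green band, 150 mm long, 5 mm thick, upright in a dark wooden foot 90 x 80 x 30 mm; about 0.7 kg in all. Origin at the centre of the foot's underside; x axis along the board, pointing away from the robot; y across its thickness; z up. The board runs from x = -75 to +75 mm, its top is 136 mm up, and beyond the foot its bottom edge is 28 mm up.
- card_edge (a point): Middle of the upright edge of the board that faces the robot, 85 mm above the counter, 75 mm from the card's centre along its -x; same axes as the card.
- cup: White cup without handle, 70 mm across, 58 mm high, origin under its centre; to be left alone.
- jar: Amber glass sugar jar with a steel cap, 64 mm across, 85 mm high, origin under its centre; to be left alone.
- tamper: Steel coffee tamper standing on its foot, 58 mm across, 83 mm high, origin under its centre; to be left alone.
Things that resemble listed ones, but are neither listed nor needed, are in the scene too. Of the things that look like the clip, take the one that is nearest to the robot's base at the start.

How it is judged (in metres and radians):
On the way:
1. the clip is squeezed open and lifted clear of the counter (height (world z) of clip_grip above 0.05 m and value of joint clip_jaw above 0.15 rad), for 0.2 s.
At the end, for the whole second after the job is handed in: Fingers hold the clip still, opened over 0.28 rad, a jaw tip on each side of the board, both tips 6 to 50 mm past the edge facing the robot and 52 to 125 mm above the foot's underside; clip and card do not touch (under 0.3 N); card upright, shifted under 15 mm (((y of clip_tip_a in the frame of card above 0.0035 m and y of clip_tip_b in the frame of card below -0.0035 m) or (y of clip_tip_b in the frame of card above 0.0035 m and y of clip_tip_a in the frame of card below -0.0035 m)) and value of joint clip_jaw above 0.28 rad and contact force between clip and card below 0.3 N and contact force between the fingers and clip above 1 N and linear speed of clip below 0.03 m/s and angle between card's own z axis and vertical below 0.05 rad and x of clip_tip_a in the frame of card between -0.069 and -0.025 m and z of clip_tip_a in the frame of card between 0.052 and 0.125 m and x of clip_tip_b in the frame of card between -0.069 and -0.025 m and z of clip_tip_b in the frame of card between 0.052 and 0.125 m); the arm keeps its last pose, push and grip.
It fails at once if the card is bumped or pressed with more than 6 N (contact force between any of clip, the arm, the fingers and card above 6 N).
It fails at once if the card is shifted by more than 15 mm (distance of card from where it was at the start of the episode above 0.015 m).
It fails at once if the white cup is shifted by more than 20 mm (distance of cup from where it was at the start of the episode above 0.02 m).
It fails at once if the sugar jar is shifted by more than 20 mm (distance of jar from where it was at the start of the episode above 0.02 m).
It fails at once if the tamper is shifted by more than 20 mm (distance of tamper from where it was at the start of the episode above 0.02 m).
It also fails if it takes over 38 s, if anything falls off the work surface, if the arm or the gripper's body presses on something with over 40 N, if the wrist force passes 120 N, or if a joint passes its speed limit or range.

## Working session

There is one attempt and no reset: what is moved stays moved. The work goes in short steps, Python scripts to look and compute and a tool call to move; the robot and the scene stay as the last step left them, time stands still between calls to the robot, and variables do not carry over. Pictures are saved under pics/ and viewed, and the job is handed in when it is done.

Besides the shell and the picture viewer there is one more tool, called after "Emit:" as name(argument=value, ...) on one line, values as JSON. carry_out: Moves the arm, as the interface text tells. Its arguments: {"type":"object","properties":{"increments":{"type":"string"},"grip_force":{"type":"number"}},"required":["increments"]}

```bash
mkdir -p pics; ls; python3 - <<'E'
from plant import monitor, optics, ctrl
import cv2,json,numpy as np
s=monitor.state();print(s)
for n in("scene","top"):
    r=optics.read_camera(n);cv2.imwrite(f"pics/{n}0.png",r["pixels"][:,:,::-1]);print(n,np.round(r["camera_matrix"],1).tolist(),np.round(r["T"],4).tolist())
print(ctrl.tcp_to_grasp)
E
```

```text
pics
{'time': 0.0, 'joint_positions': array([-1.41299563e+00,  3.42739962e-01,  1.52502394e+00,  1.36739230e-05,
        1.27536767e+00, -1.45983466e-01]), 'qvel': array([ 1.17967552e-03, -8.71713378e-05, -4.88361295e-04,  8.30139316e-04,
        1.14086828e-03,  1.07362902e-03]), 'joint_efforts': array([ 1.16516454e-03, -4.33668351e+01, -2.46007311e+01, -1.09848620e-04,
        7.97276414e-03, -2.43990564e-05]), 'tcp_pos': array([ 157.01593215, -500.55774015,  230.61458222]), 'tcp_rot': array([ 0.69896696,  0.10753409, -0.69896415,  0.10644587]), 'ft_force': array([-0.35713608, -0.06268991,  0.15985311]), 'torque': array([-0.04167734, -0.00599765, -0.01661024]), 'finger_gap': 85.11262113135611}
scene [[574.5, 0.0, 321.3], [0.0, 574.5, 240.9], [0.0, 0.0, 1.0]] [[0.3365, 0.7607, -0.555, 1456.566], [0.9417, -0.2752, 0.1937, -278.3053], [-0.0054, -0.5878, -0.809, 1290.3827], [0.0, 0.0, 0.0, 1.0]]
top [[435.5, 0.0, 316.6], [0.0, 435.5, 241.0], [0.0, 0.0, 1.0]] [[0.0132, -0.9864, 0.1638, 440.696], [-0.9998, -0.0101, 0.0197, -7.8003], [-0.0177, -0.164, -0.9863, 1093.8235], [0.0, 0.0, 0.0, 1.0]]
18.700000000000003
```

View pics/scene0.png

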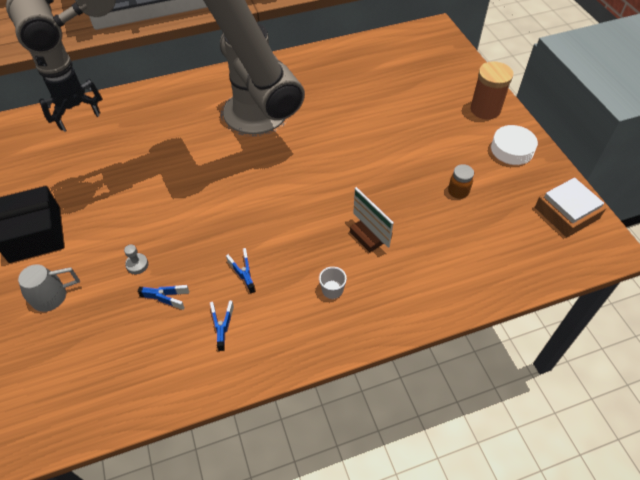

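View pics/top0.png

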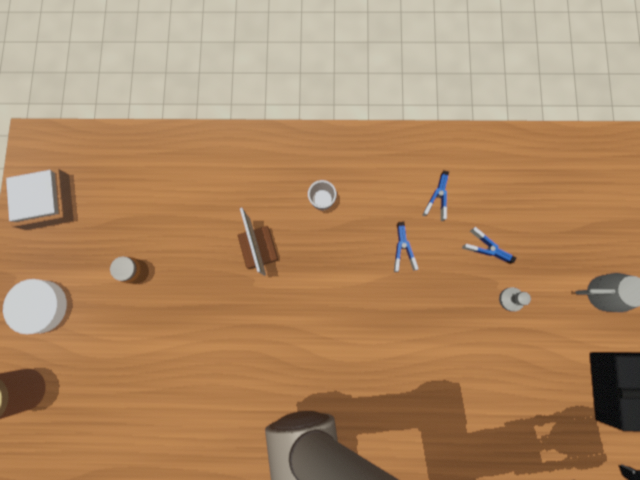

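Candidates for the clip in the top view: A with its pivot at (403,244), B at (440,192) and C at (492,249). I'll compute each one's distance to the base and crop close.

```bash
cat > h.py <<'E'
import numpy as np,cv2
from plant import monitor, optics, ctrl
def ray(r,u,v,z):
    K=r["camera_matrix"];T=r["T"];d=T[:3,:3]@np.linalg.solve(K,[u,v,1.]);o=T[:3,3]
    return o+d*(z-o[2])/d[2]
def proj(r,P):
    T=r["T"];c=T[:3,:3].T@(np.asarray(P,float)-T[:3,3]);p=r["camera_matrix"]@c;return p[:2]/p[2]
def crop(r,u0,v0,w,h,k,name):
    im=r["pixels"][v0:v0+h,u0:u0+w,::-1];im=cv2.resize(im,None,fx=k,fy=k,interpolation=cv2.INTER_CUBIC);cv2.imwrite(name,im)
E
python3 - <<'E'
from h import *
r=optics.read_camera("top");s=optics.read_camera("scene")
for u,v in((403,244),(440,192),(492,249)):
    p=ray(r,u,v,30);print(np.round(p),np.hypot(p[0],p[1]))
crop(r,375,200,80,80,7,"pics/clipA.png");crop(r,220,190,80,100,6,"pics/card.png")
crop(s,210,235,70,70,8,"pics/clipAs.png");crop(s,335,180,80,80,7,"pics/cards.png")
E
```

```text
[ 612. -200.   30.] 643.8894109763991
[ 745. -295.   30.] 801.5299026527135
[ 602. -417.   30.] 732.2487266501987
```

View pics/clipA.png

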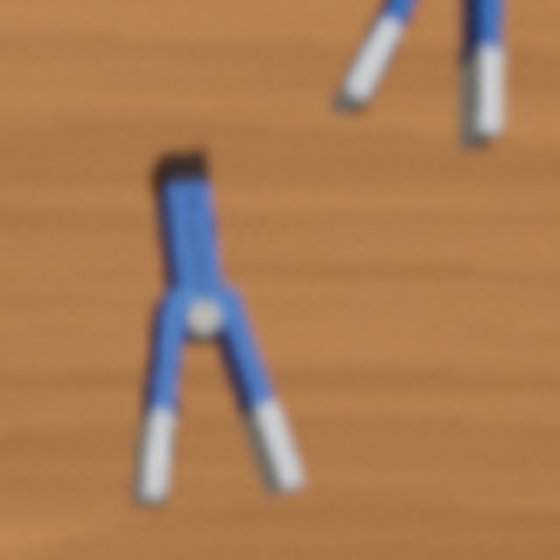

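View pics/card.png

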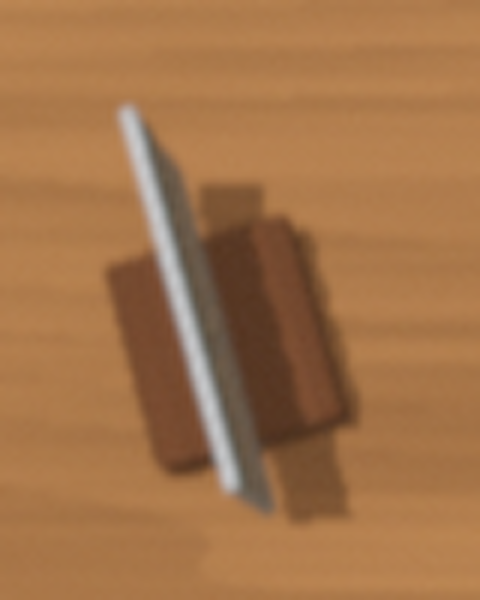

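View pics/clipAs.png

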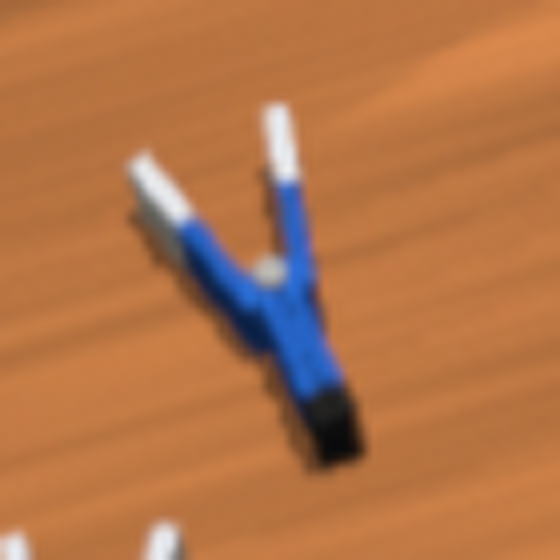

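View pics/cards.png

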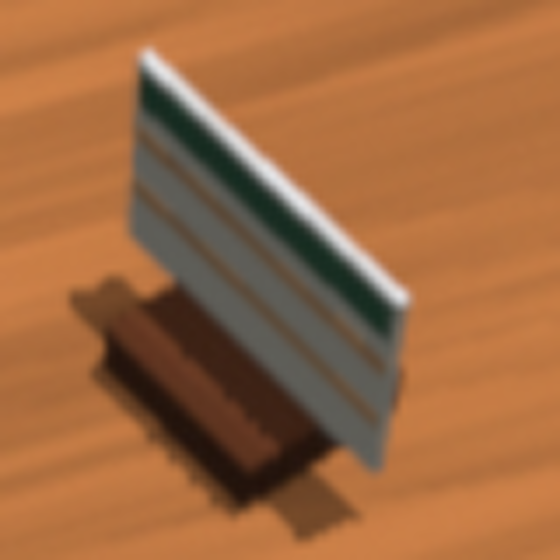

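```bash
cat > fit.py <<'E'
from h import *
from scipy.optimize import least_squares
def px(u0,v0,k,x,y): return np.array([u0+(x+.5)/k-.5,v0+(y+.5)/k-.5])
def fit(obs,x0):
    def f(p):
        c,s=np.cos(p[2]),np.sin(p[2]);o=[]
        for r,P,q in obs:
            o+=list(proj(r,[p[0]+c*P[0]-s*P[1],p[1]+s*P[0]+c*P[1],P[2]])-q)
        return np.array(o)
    R=least_squares(f,x0);return R.x,f(R.x)
E
python3 - <<'E'
from fit import *
t=optics.read_camera("top");s=optics.read_camera("scene")
tc=lambda x,y:px(375,200,7,x,y); sc=lambda x,y:px(210,235,8,x,y)
top=[(t,(0,0,31),tc(204,315)),(t,(-65,23.6,30),tc(152,490)),(t,(-65,-23.6,30),tc(287,482)),(t,(60,0,30),tc(183,158))]
sce=[(s,(0,0,31),sc(268,268)),(s,(-65,-23.6,30),sc(140,153)),(s,(-65,23.6,30),sc(277,105)),(s,(60,0,30),sc(335,400))]
for n,o in(("t",top),("s",sce),("b",top+sce)):
    p,e=fit(o,[610,-200,0.1]);print(n,np.round(p,3),np.round(e,1))
print("grip",p[:2]-42*np.array([np.cos(p[2]),np.sin(p[2])]))
tk=lambda x,y:px(220,190,6,x,y); sk=lambda x,y:px(335,180,7,x,y)
top=[(t,(-75,0,136),tk(232,488)),(t,(75,0,136),tk(127,108))]
sce=[(s,(-75,0,136),sk(147,54)),(s,(75,0,136),sk(404,298)),(s,(-75,0,28),sk(132,237)),(s,(75,0,28),sk(380,470))]
for n,o in(("t",top),("s",sce),("b",top+sce)):
    p,e=fit(o,[610,150,0.2]);print(n,np.round(p,3),np.round(e,1))
    c=np.array([np.cos(p[2]),np.sin(p[2])]);print("edge",p[:2]-75*c)
for n,u,v in(("cup",322,194),("jar",122,268),("tamper",520,298)): print(n,ray(t,u,v,60))
E
```

```text
t [ 6.12136e+02 -2.00481e+02  8.40000e-02] [-0.3 -0.6  0.1  1.4  0.2  1.1  0.1 -1.9]
s [ 6.06002e+02 -1.98062e+02  8.80000e-02] [ 0.5 -0.  -0.1 -0.8 -0.7 -0.8  0.3  1.4]
b [ 6.09823e+02 -1.99349e+02  8.70000e-02] [-0.8  0.3 -0.3  2.3 -0.2  2.  -0.4 -1.   0.4  1.3 -0.2  0.5 -0.7  0.4
  0.1  2.8]
grip [ 567.9813312  -202.98693244]
t [6.03154e+02 1.61716e+02 3.03000e-01] [-0. -0.  0.  0.]
edge [531.57023012 139.3374067 ]
s [6.00203e+02 1.65160e+02 3.12000e-01] [-0.5 -0.   0.4  0.3  0.1 -0.7  0.   0.3]
edge [528.81993997 142.14974774]
b [6.01890e+02 1.63495e+02 3.09000e-01] [-0.7  0.5 -1.   0.6 -0.8  0.6 -0.   1.  -0.2 -0.2 -0.4  1. ]
edge [530.43217347 140.71910013]
cup [729.32091282   1.0435667   60.        ]
jar [541.95742037 479.22410306  60.        ]
tamper [ 482.32221918 -464.29165853   60.        ]
```

```bash
python3 - <<'E'
from h import *
from scipy.spatial.transform import Rotation as R
s=monitor.state();M=R.from_quat(s["tcp_rot"]).as_matrix();print(np.round(M,3));y=M[:,1]
a=np.degrees(np.arctan2(y[1],y[0]));print(a,"needed (mod180):",np.degrees(.087)+90)
E
```

```text
[[-0.     0.299 -0.954]
 [ 0.    -0.954 -0.299]
 [-1.    -0.    -0.   ]]
-72.59371438113413 needed (mod180): 94.98473281763816
```

Clip A is nearest to the base: 644 mm, against 802 for B and 732 for C. In the crop, its white handles point toward the robot at crop (152,490) and (287,482). I'll move above its grip point.

Emit:
carry_out(increments="85 411 298 -130 0 0 -12.4;85 411 298 -130 0 0 -12.4;85 411 298 -130 0 0 -12.4;85 411 298 -130 0 0 -12.4;85 411 298 -130 0 0 -12.4;85 411 298 -130 0 0 -12.4;85 411 298 -130 0 0 -12.4;85 411 298 -130 0 0 -12.4;85 411 298 -130 0 0 -12.4;85 411 298 -130 0 0 -12.4;85 411 298 -130 0 0 -12.4;85 411 298 -130 0 0 -12.4;85 411 298 -130 0 0 -12.4;85 411 298 -130 0 0 -12.4;85 411 298 -130 0 0 -12.4;85 411 298 -130 0 0 -12.4", grip_force=40)

```text
time: 1.63
tcp_pos: [567.6, -203.1, 101.0]
tcp_rot: [-0.706, -0.031, 0.707, -0.031]
ft_force: [0.3, -0.9, -0.1]
finger_gap: 85.3
```

```bash
python3 - <<'E'
from h import *
t=optics.read_camera("top");s=optics.read_camera("scene")
crop(t,340,170,120,120,5,"pics/a1.png");crop(s,180,180,130,120,5,"pics/a2.png")
print(monitor.state())
E
```

```text
{'time': 1.7333, 'joint_positions': array([-4.72161536e-01,  6.05362870e-01,  1.46961281e+00,  1.69336424e-04,
        1.06641933e+00,  1.01265011e+00]), 'qvel': array([-5.85630779e-03, -5.63867098e-03, -2.46714460e-04,  2.96498575e-03,
        2.72507404e-04,  5.08788349e-05]), 'joint_efforts': array([ 6.32493608e-01, -5.31587970e+01, -2.17782712e+01,  2.88444042e-02,
        4.26228207e-04, -4.40471325e-03]), 'tcp_pos': array([ 567.36099714, -203.90627091,  101.55139979]), 'tcp_rot': array([ 0.70654127,  0.0303731 , -0.706368  ,  0.03035073]), 'ft_force': array([-0.055616  , -0.81095937,  0.17168454]), 'torque': array([0.02879657, 0.02506989, 0.03488244]), 'finger_gap': 84.66652344482075}
```

View pics/a1.png

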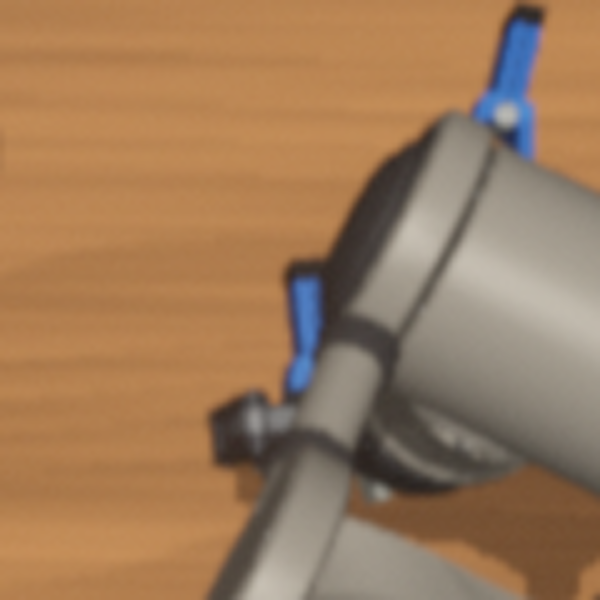

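View pics/a2.png

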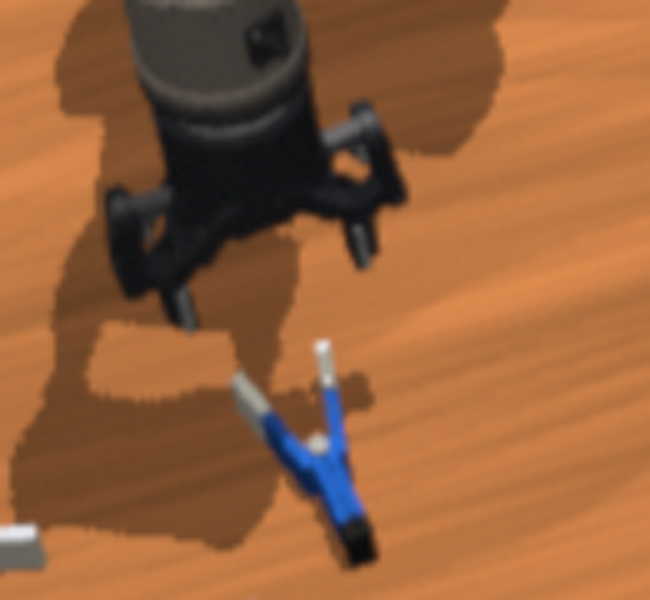

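The gripper straddles the handles (left tip at crop (190,325), right at (365,265)). I'll descend to TCP z≈5.

Emit:
carry_out(increments="85 1 1 -40 0 0 0;85 1 1 -75 0 0 0;85 1 1 -96 0 0 0;85 1 1 -96 0 0 0;85 1 1 -96 0 0 0;70 1 1 -96 0 0 0;58 1 1 -96 0 0 0;58 1 1 -96 0 0 0;58 1 1 -96 0 0 0", grip_force=40)

```text
time: 2.48
tcp_pos: [569.1, -203.3, 7.0]
tcp_rot: [0.707, 0.03, -0.706, 0.031]
ft_force: [0.6, -0.4, 0.7]
finger_gap: 57.9
```

```bash
python3 - <<'E'
from h import *
t=optics.read_camera("top");s=optics.read_camera("scene")
crop(s,200,200,90,100,6,"pics/b2.png")
print(monitor.state()["tcp_pos"])
E
```

```text
[ 568.76293654 -203.01170899    6.40760329]
```

View pics/b2.png

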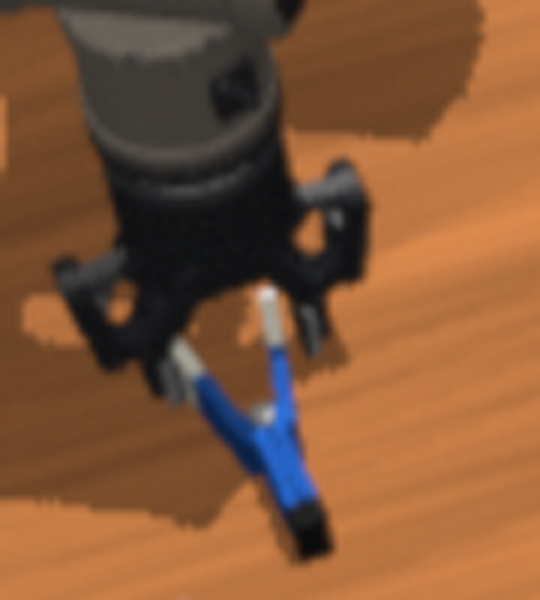

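Both fingers are outside the white handle ends. I'll squeeze step by step.

Emit:
carry_out(increments="52 0 -1 -2 0 0 0;48 0 -1 -2 0 0 0;44 0 -1 -2 0 0 0;40 0 -1 -2 0 0 0;36 0 -1 -2 0 0 0;32 0 -1 -2 0 0 0;28 0 -1 -2 0 0 0;24 0 -1 -2 0 0 0;24 0 -1 -2 0 0 0;24 0 -1 -2 0 0 0;24 0 -1 -2 0 0 0;24 0 -1 -2 0 0 0", grip_force=40)

```text
time: 3.58
tcp_pos: [569.7, -204.9, 6.1]
tcp_rot: [0.708, 0.03, -0.705, 0.031]
ft_force: [-2.6, -1.2, 10.4]
finger_gap: 26.2
```

```bash
python3 - <<'E'
from h import *
t=optics.read_camera("top");s=optics.read_camera("scene")
crop(s,200,200,90,100,6,"pics/c2.png")
print(monitor.state())
E
```

```text
{'time': 3.6833, 'joint_positions': array([-4.71653027e-01,  7.32112381e-01,  1.53734464e+00, -2.71871847e-04,
        8.67411380e-01,  1.01331887e+00]), 'qvel': array([ 0.00258741, -0.00044824,  0.00033526,  0.00078895,  0.0006004 ,
        0.0005667 ]), 'joint_efforts': array([ 8.93779937e-01, -4.96111178e+01, -1.64516205e+01,  3.03754723e-01,
       -3.84791940e-01, -3.45607207e-02]), 'tcp_pos': array([ 569.70855126, -204.88739411,    6.13565211]), 'tcp_rot': array([ 0.70786902,  0.02951008, -0.70503336,  0.03128204]), 'ft_force': array([-2.2265361 , -0.54349601, 10.50874857]), 'torque': array([-0.12336833,  0.19285496, -0.0727424 ]), 'finger_gap': 26.644796849030456}
```

View pics/c2.png

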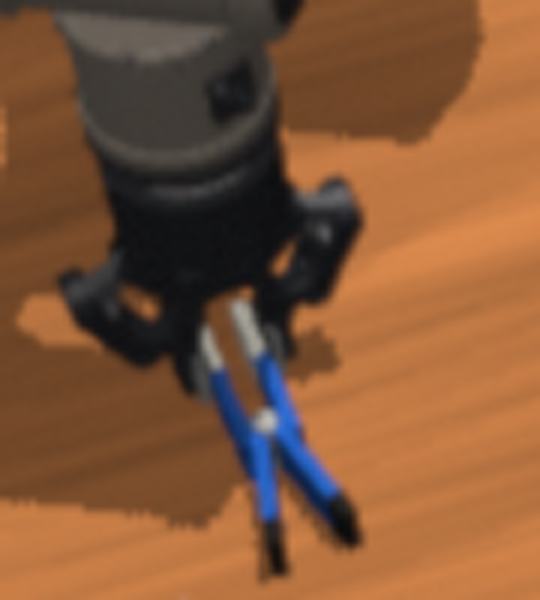

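The clip is fully open at gap 26 and held. I'll lift it straight up and check.

Emit:
carry_out(increments="24 0 0 15 0 0 0;24 0 0 35 0 0 0;24 0 0 60 0 0 0;24 0 0 79 0 0 0;24 0 0 79 0 0 0;24 0 0 79 0 0 0;24 0 0 79 0 0 0", grip_force=40)

```text
time: 4.27
tcp_pos: [569.0, -204.5, 83.9]
tcp_rot: [0.707, 0.03, -0.706, 0.031]
ft_force: [0.5, -0.4, -0.9]
finger_gap: 26.4
```

```bash
python3 - <<'E'
from h import *
from scipy.spatial.transform import Rotation as R
t=optics.read_camera("top");s=optics.read_camera("scene")
crop(s,200,180,90,100,6,"pics/d2.png");crop(t,350,190,90,90,6,"pics/d1.png")
S=monitor.state();print(S["tcp_pos"],S["ft_force"],S["finger_gap"]);y=R.from_quat(S["tcp_rot"]).as_matrix();print(np.round(y,3),np.degrees(np.arctan2(-y[0,1],y[1,1])))
E
```

```text
[ 568.80050677 -204.42003587   83.43757857] [-0.21040897 -0.8896005  -0.57058713] 26.778889661772272
[[ 0.001  0.086 -0.996]
 [-0.001 -0.996 -0.086]
 [-1.     0.001 -0.001]] -175.0695856420287
```

View pics/d2.png

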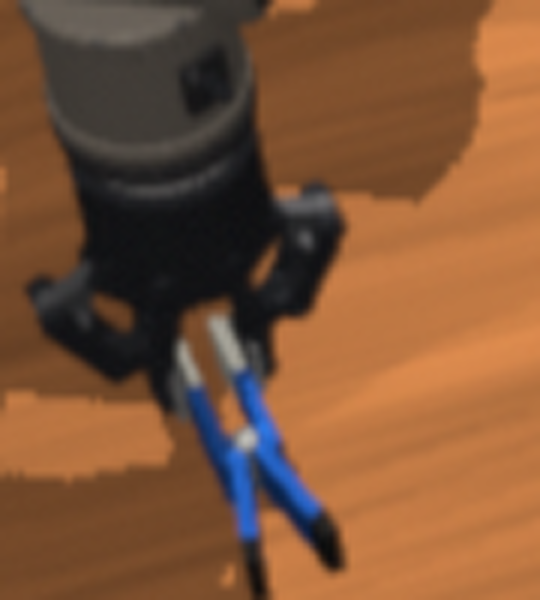

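View pics/d1.png

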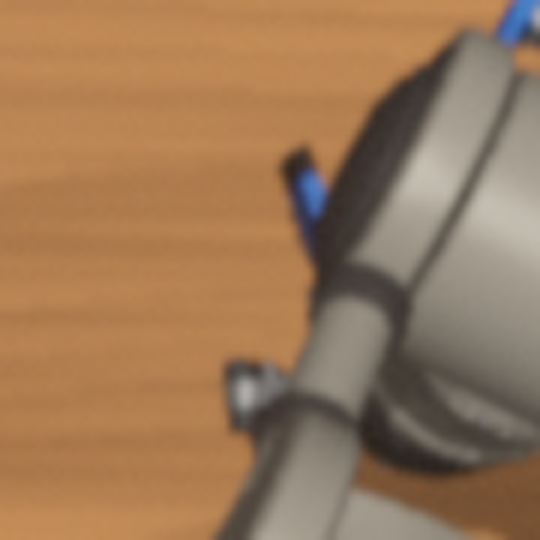

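The lift was clean: jaws wide open, gap steady at 26.6. In the scene crop the jaw tips are at (258,590) and (335,560). I'll go round to the approach pose in front of the card edge, lined up with the board.

Emit:
carry_out(increments="24 -40 35 0 0 0 4;24 -70 62 0 0 0 8;24 -100 88 0 0 0 12.8;24 -130 115 0 0 0 12.8;24 -160 141 -2 0 0 12.8;24 -174 170 -4 0 0 12.8;24 -174 200 -5 0 0 12.8;24 -174 230 -5 0 0 12.8;24 -174 255 -5 0 0 12.8;24 -174 275 -5 0 0 12.8;24 -174 290 -5 0 0 12.8;24 -174 300 -5 0 0 12.8;24 -174 302 -5 0 0 12.8;24 -174 302 -5 0 0 12.8;24 -174 302 -5 0 0 12.8;24 -174 302 -5 0 0 12.8", grip_force=40)

```text
time: 5.7
tcp_pos: [394.7, 97.0, 78.2]
tcp_rot: [0.699, 0.108, -0.698, 0.109]
ft_force: [0.1, 0.4, -1.5]
finger_gap: 26.4
```

```bash
python3 - <<'E'
from h import *
from scipy.spatial.transform import Rotation as R
t=optics.read_camera("top");s=optics.read_camera("scene")
crop(s,300,130,120,120,6,"pics/e2.png");crop(t,210,190,120,120,6,"pics/e1.png")
S=monitor.state();print(S["tcp_pos"],S["ft_force"],S["finger_gap"]);y=R.from_quat(S["tcp_rot"]).as_matrix();print(np.round(y,3),np.degrees(np.arctan2(-y[0,1],y[1,1])))
E
```

```text
[394.79977696  96.93064285  78.32515795] [-0.23430564 -0.66076252 -0.58299385] 26.81336154443056
[[ 0.001  0.303 -0.953]
 [-0.001 -0.953 -0.303]
 [-1.     0.001 -0.001]] -162.33407750118215
```

View pics/e2.png

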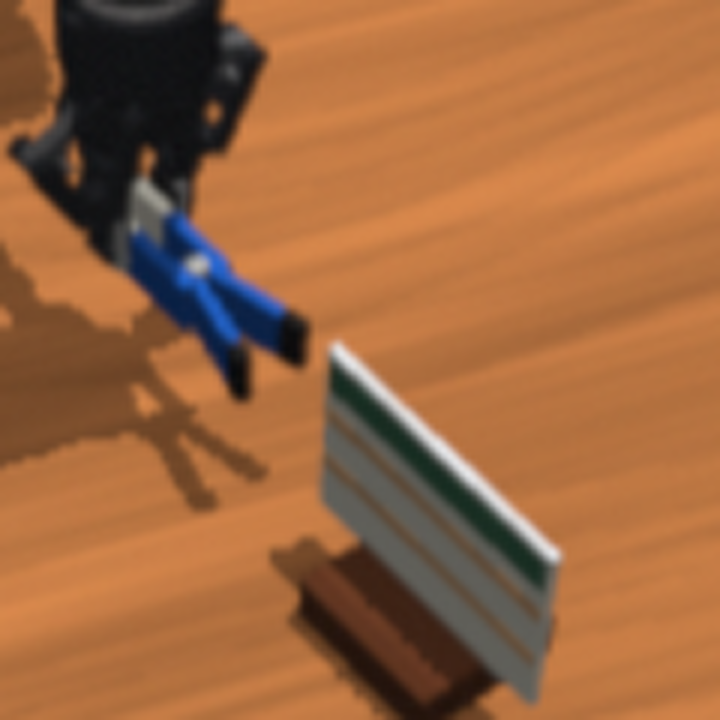

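View pics/e1.png

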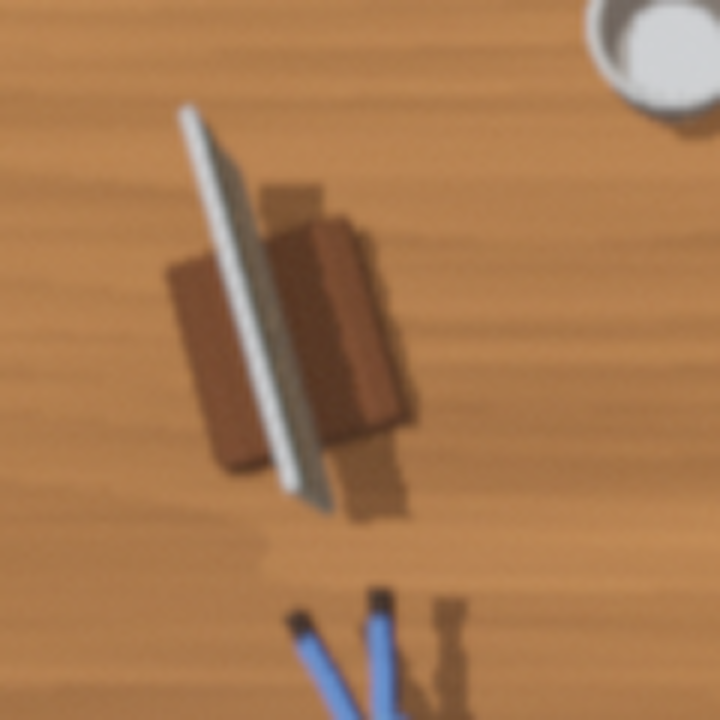

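Both tips are in front of the edge. In the top crop they are at (298,612) and (380,592), with the board edge at (292,490). I'll compute the misalignment per camera, relative to the card.

```bash
python3 - <<'E'
from fit import *
t=optics.read_camera("top");s=optics.read_camera("scene")
for n,r,card,f,L,Rr,P in(("t",t,(603.15,161.7,.303),lambda x,y:px(210,190,6,x,y),(298,615),(380,594),None),
                    ("s",s,(600.2,165.2,.312),lambda x,y:px(300,130,6,x,y),(296,320),(236,352),(198,264))):
    c,k=np.cos(card[2]),np.sin(card[2])
    for nm,q in(("L",L),("R",Rr),("piv",P)):
        if q is None: continue
        p=ray(r,*f(*q),102 if nm!="piv" else 103);d=p[:2]-card[:2]
        print(n,nm,np.round(p,1),"card frame",np.round([c*d[0]+k*d[1],-k*d[0]+c*d[1]],1))
# predicted from tool
g=np.array([394.8,96.9]);a=np.radians(17.67)
for l,w in((42,0),(101.5,17),(101.5,-17)): print(g+[l*np.cos(a)-w*np.sin(a),l*np.sin(a)+w*np.cos(a)])
E
```

```text
t L [486.6 140.6 102. ] card frame [-117.5   14.6]
t R [494.9 109.7 102. ] card frame [-118.8  -17.3]
s L [480.9 144.4 102. ] card frame [-120.    16.8]
s R [489.7 111.6 102. ] card frame [-121.6  -17.1]
s piv [433.7 113.8 103. ] card frame [-174.2    2.2]
[434.81846276 109.64843669]
[486.3512035  143.90667121]
[496.67136653 111.51077279]
```

Centred to about 1 mm. I'll advance 40 mm slowly, check, then do the rest.

Emit:
carry_out(increments="24 10 3.5 0 0 0 0;24 19 6.5 0 0 0 0;24 28 9.5 0 0 0 0;24 38 12.7 0 0 0 0;24 38 12.7 0 0 0 0;24 38 12.7 0 0 0 0;24 38 12.7 0 0 0 0", grip_force=40)

```text
time: 6.48
tcp_pos: [432.3, 109.7, 78.2]
tcp_rot: [0.699, 0.108, -0.699, 0.109]
ft_force: [-0.7, 0.5, -0.9]
finger_gap: 26.2
```

```bash
python3 - <<'E'
from h import *
t=optics.read_camera("top");s=optics.read_camera("scene")
crop(s,320,150,80,80,8,"pics/f2.png");crop(t,230,230,80,80,8,"pics/f1.png")
S=monitor.state();print(S["tcp_pos"],S["ft_force"],S["finger_gap"])
E
```

```text
[432.18340061 109.69831196  78.27663899] [ 0.35814384  0.08340444 -0.94656138] 26.55149028276648
```

View pics/f2.png

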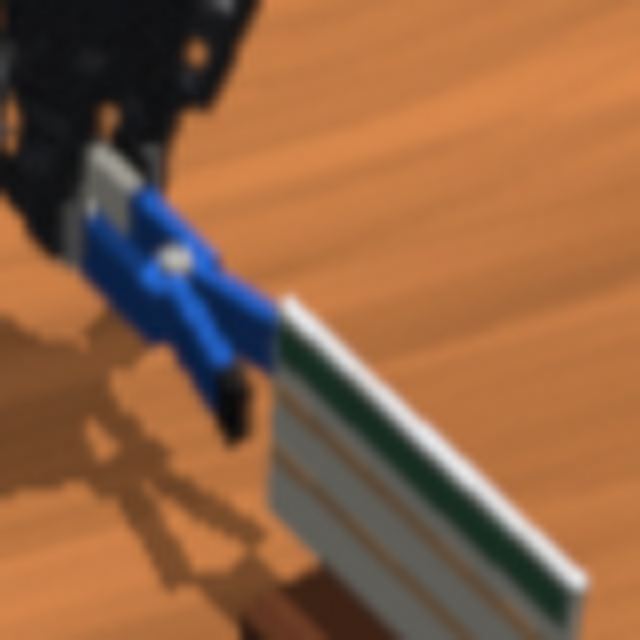

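View pics/f1.png

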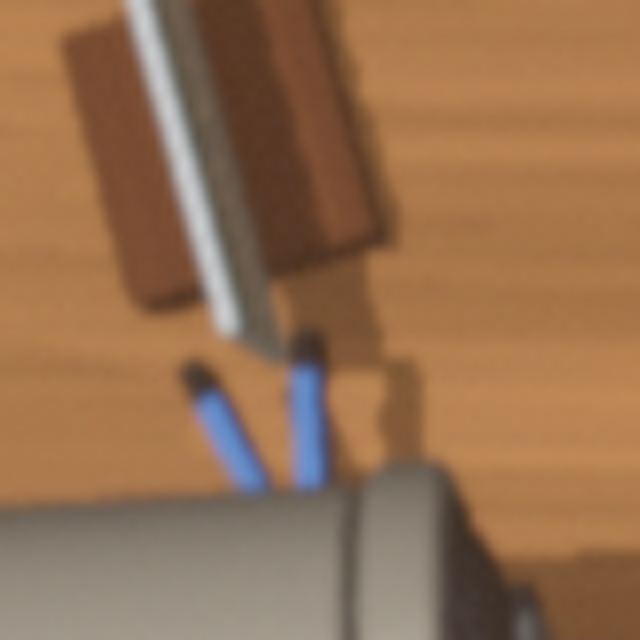

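The board edge lies midway between the tips (top crop: tips (198,368) and (307,340), edge at jaw height ≈(248,340)). I'll advance the last 26 mm.

Emit:
carry_out(increments="24 6 2 0 0 0 0;24 12 4 0 0 0 0;24 18 6 0 0 0 0;24 25 8 0 0 0 0;24 25 8 0 0 0 0;24 25 8 0 0 0 0;24 25 8 0 0 0 0;24 25 8 0 0 0 0", grip_force=40)

```text
time: 7.25
tcp_pos: [456.8, 117.7, 78.2]
tcp_rot: [-0.699, -0.108, 0.699, -0.109]
ft_force: [0.6, -0.0, -1.0]
finger_gap: 26.6
```

```bash
python3 - <<'E'
from h import *
t=optics.read_camera("top");s=optics.read_camera("scene")
crop(s,320,150,80,80,8,"pics/g2.png");crop(t,230,230,80,80,8,"pics/g1.png")
S=monitor.state();print(S["tcp_pos"],S["ft_force"],S["finger_gap"])
E
```

```text
[456.96423505 117.64098978  78.26838151] [-0.06020544  0.04525657 -0.28265553] 26.388231910139975
```

View pics/g2.png

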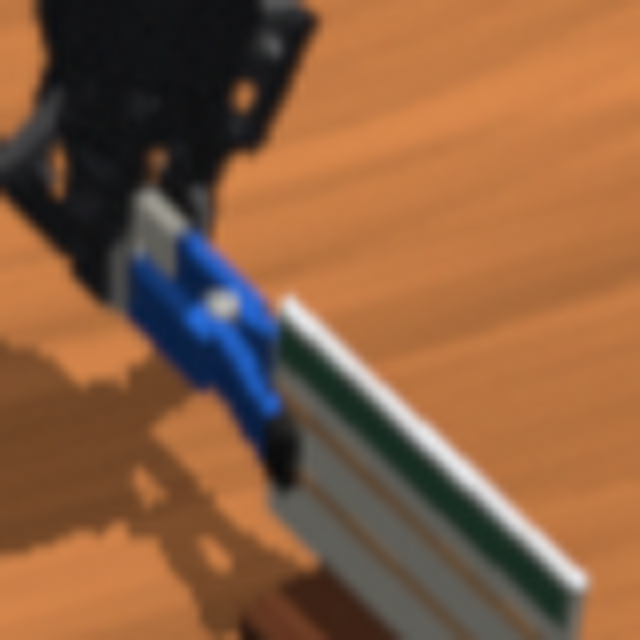

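View pics/g1.png

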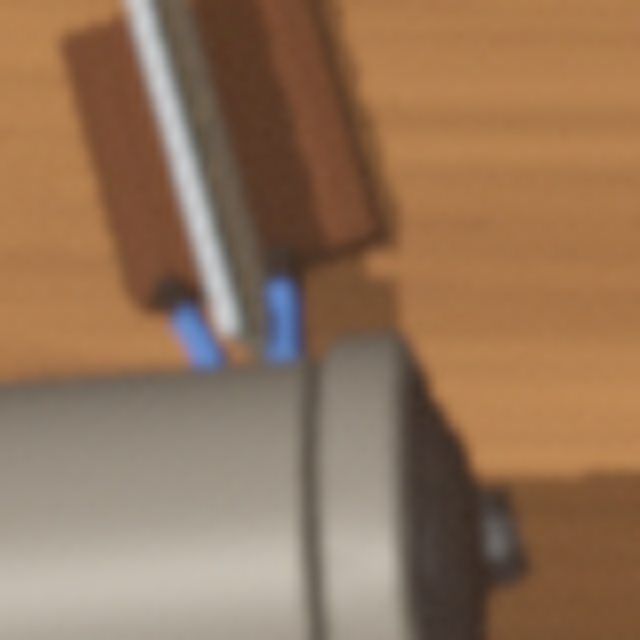

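Jaws straddle the board: top crop tips (172,290) and (280,258), edge at jaw height ≈(247,340). A numeric check before handing in.

```bash
python3 - <<'E'
from fit import *
t=optics.read_camera("top");s=optics.read_camera("scene");f=lambda x,y:px(230,230,8,x,y)
card=(603.15,161.7,.303);c,k=np.cos(card[2]),np.sin(card[2])
for q in((172,292),(280,260),(207,365),(283,358)):
    d=ray(t,*f(*q),102)[:2]-card[:2];print(np.round([c*d[0]+k*d[1],-k*d[0]+c*d[1]],1))
g=lambda x,y:px(320,150,8,x,y)
print("card now",fit([(s,(-75,0,136),g(288,300)),(s,(75,0,136),g(583,582))],[602,163,.3])[0], "edge top cam",ray(t,*f(230,329),136))
card=(600.2,165.2,.312);c,k=np.cos(card[2]),np.sin(card[2])
d=ray(s,*g(283,425),102)[:2]-card[:2];print("scene R tip",np.round([c*d[0]+k*d[1],-k*d[0]+c*d[1]],1))
d=ray(s,*g(222,302),103)[:2]-card[:2];print("scene piv",np.round([c*d[0]+k*d[1],-k*d[0]+c*d[1]],1))
print(monitor.state()["ft_force"],monitor.state()["finger_gap"])
E
```

```text
[-54.9  16.9]
[-55.  -15.3]
[-78.   12.8]
[-82.3  -8.6]
card now [5.99730675e+02 1.65671932e+02 2.99170903e-01] edge top cam [532.00211286 139.19097464 136.        ]
scene R tip [-55.1 -15.1]
scene piv [-109.5    2.6]
[ 0.91974153  0.27333956 -0.85806293] 26.831023507337985
```

```bash
python3 - <<'E'
from h import *
print(ctrl.close_job())
E
```

```text
the job is handed in; nothing more can be done
None
```

I picked up the blue clip nearest the robot and squeezed it open. It is now held in the air, wide open, round the card edge that faces the robot. I handed the job in at about 7.4 s; no verdict is reported.

What the last checks showed:
- **Opening:** the finger gap held steady at about 26.5 mm, which should be fully squeezed (28 mm over the handles). I judged the jaw opening from this gap and the pictures, as I had no joint reading. The grip was 40 N.
- **Jaw position:** both tips are about 20 mm past the edge, one on each side of the board. Their mid-lines are about +17 mm and −15 mm from the board's centre plane. The tip height comes from the tool pose, at about 87 mm.
- **Clearance to the card:** I estimate at least 4 mm at the board's edge. The wrist force stayed within about 1.5 N on the way in, close to its noise.
- **Card:** it had not visibly moved. The corners I re-measured were within about 1 mm of where they started.

**Disagreements:** the two cameras differ by 3–4 mm in absolute position, so I lined up relative to the card within each camera. The scene camera also puts the pivot about 2.5 mm off the board's centre plane, which leaves the −y jaw slightly closer to the board than the other.

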